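Put the mounting plates away in the locked-out drawer

ROBOT

A 6-joint arm with a two-finger parallel gripper is mounted at the origin on a cart in front of the work surface, level with it; the furniture and walls round the work are solid. World frame = base frame: x ahead of the robot, y to its left, z up, the work surface at z = 0. Lengths are in m, angles in rad, forces in N, time in s.
With the tool pointing down it reaches from about 0.375 to 0.925 m from the base axis. Payload 5.7 kg.
Tool frame: the origin (TCP) lies midway between the tips of the shut fingers; the grasp point (between the pads) lies 19 mm behind it; z points along the fingers, y is the line along which they close (so a half turn about z gives the same grasp; the last joint's range is limited). The gripper opens to 88 mm and grips with 3 to 60 N. Pads are 20 mm wide; open, the fingers measure 115 mm over their backs; the gripper's body (75 mm by 178 mm) begins 61 mm behind the grasp point.
Start: joints at [-1.294, 0.359, 1.51, -0, 1.272, -0.115], TCP at [0.229, -0.555, 0.223] pointing down, gripper open.
Joint ranges: [-2.97, 2.97], [-1.01, 2.36], [0.21, 2.38], [-0.96, 4.11], [0.2, 2.71], [-2.98, 2.98]. Speed limits (rad/s): [2.39, 2.39, 3.14, 3.14, 3.14, 3.14].

INTERFACE

Orientations are given as a unit quaternion [w, x, y, z].
In Python, from cell import status, imaging, ctrl gives the robot as it stands.
- The arm moves only by the tool send_rows, never from a script. Its argument "commands" is a list of rows, each an object with "offset": the shift along the tool's x, y, z each as a share of 0.5 m, from -1 to 1, a list of three; "rotation": the turn, a rotation vector about the tool's x, y, z each as a share of pi rad, from -1 to 1, a list of three; "jaw": the closure, from 0 (fully open) to 1 (shut). In form: [{"offset": [x, y, z], "rotation": [wx, wy, wz], "jaw": jaw}, ...]. A call has 1 to 10 rows; each row is the pose to reach, as a shift and turn from the pose commanded when the call began, along the tool's axes at that moment, turning the shorter way round; what a row does not reach only later rows make up. A row lasts 1/8 s, in which the tool goes at most 62.5 mm and 10.7 degrees, less where a joint would pass 70% of its speed; a pose out of reach is approached as far as the arm can. A call with a number of a shift or a turn outside -1 to 1 is refused whole. A call with a gripper value outside its range is refused whole. The fingers move at their own pace and stop on an object; the grip force is fixed at half the most. Time passes only in rows, so rows that repeat a pose let the fingers close. It gives the time, the measured TCP pose, the force, the opening and the grip force at its end, in the units of the state.
- status.observe(): the state, without advancing time (a new reading comes with each control period).
- imaging.read_camera(name): name is "side" or "top"; returns (picture, depth): 384x512x3 uint8, red, green, blue; 384x512 float32, m along the optical axis (not along the pixel's ray), 0 where there is no reading.
- imaging.get_calibration(name): a dict with "fx", "fy", "cx", "cy" (pixels), "R" (3x3) and "t" (3): a world point X has camera coordinates R X + t. Camera axes: x right, y down, z forward; pixel columns grow to the right and rows downward; lengths in m; the calibration is good to about 2 mm. A picture is of the moment at which its call begins. get_calibration takes no time and is no camera call.
- ctrl.close_job(): hands the job in; it is judged then, once.
The state is a dict: "t": time; "q": joint angles; "joint_vel": joint speeds; "effort": joint torques, N m; "tcp_pos": TCP position; "orientation": TCP orientation; "ft_force": force on the tool from outside, world axes, zero at the start; "wrist_torque": the same for the moment, N m; "finger_gap": finger opening in m; "grip_force": force on a finger pad.
Only numpy, scipy, OpenCV 4.12 (cv2) and the standard library are available. Lean on these libraries where they do the work, as an engineer would, in place of code of your own. Each camera call takes 0.05 s, during which the arm holds its last target. There are 200 camera calls.

TASK

Put away the flat steel mounting plates that lie in the guide rack: the lanes leave no room for fingers, so slide each plate forward until it sticks out over the rack's open front edge, where it can be lifted clear, and lay it flat in the pulled-out drawer. Only when all the plates are in the drawer, press the release lever beside the drawer right down, then push the drawer gently fully home. Leave the roll of tape and the yellow handwheel where they are.

Things in the scene. Friction and masses are not known exactly. Their poses are not given: they have to be found in the camera images.
- rack: fixed rack with a black deck, left or right of the drawer; deck (lane floor) 45 mm above the work surface; rails 10 mm wide, 12 mm high along x make four lanes 56 mm wide centred at y = -99, -33, +33, +99 mm; a like rail closes the back end. Front edge x = -65 mm is open, back x = +145 mm, width 274 mm. Origin on the work surface, x from the open front edge to the back, z up
- plate0: flat steel mounting plate 100 x 52 x 6 mm (x, y, z), 0.14 to 0.28 kg; its holes are only seen, nothing fits them. Origin at the centre of its underside, x along its length. Starts in the rack lane at y = -99 mm, where it slides easily (friction about 0.3). In some starts one of the four plates is absent
- plate1: flat steel mounting plate 100 x 52 x 6 mm (x, y, z), 0.14 to 0.28 kg; its holes are only seen, nothing fits them. Origin at the centre of its underside, x along its length. Starts in the rack lane at y = -33 mm, where it slides easily (friction about 0.3). In some starts one of the four plates is absent
- plate2: flat steel mounting plate 100 x 52 x 6 mm (x, y, z), 0.14 to 0.28 kg; its holes are only seen, nothing fits them. Origin at the centre of its underside, x along its length. Starts in the rack lane at y = +33 mm, where it slides easily (friction about 0.3). In some starts one of the four plates is absent
- plate3: flat steel mounting plate 100 x 52 x 6 mm (x, y, z), 0.14 to 0.28 kg; its holes are only seen, nothing fits them. Origin at the centre of its underside, x along its length. Starts in the rack lane at y = +99 mm, where it slides easily (friction about 0.3). In some starts one of the four plates is absent
- drawer_unit: fixed low grey drawer housing, 250 mm wide (y), 66 mm high, from x = +77 to +232 mm; origin on the work surface under the middle of the fully pulled-out drawer; x points in the direction in which the drawer goes in, z up
- drawer (a joint): how far the drawer is pushed in: 0 fully pulled out (its start), 0.145 m fully home. Moves with about 2 to 3 N. After 2 mm a lug on its side meets the lever's tooth and it cannot go in until the lever is pressed
- drawer_floor (a point): centre of the drawer's inner floor, 12 mm above the work surface, axes as drawer_unit; moves with the drawer. Inside 140 mm (x) by 210 mm (y), walls 4 mm thick with rims 36 mm above this floor (front panel 42 mm)
- drawer_front (a point): middle of the outer face of the drawer's front panel (236 mm wide, 46 mm high, top at 54 mm above the work surface), axes as drawer_unit; push here towards +x
- release_lever (a joint): release lever on the right (-y) side of the housing: 0 up (locked), 0.18 rad fully pressed; the drawer is free beyond about 0.14. It needs about 1.5 N and stays where it is left (no spring)
- lever_pad (a point): centre of the top of the lever's ribbed black pad, 40 mm (x) by 28 mm (y), at drawer_unit x = -5, y = -150 mm, 31 mm above the work surface when up; pressed straight down it sinks about 19 mm. The hinge lies 105 mm farther towards +x
- tape_roll: loose roll of tape 69 mm across, 19 mm high, not to be disturbed; origin at the centre of its underside
- yellow_wheel: loose yellow handwheel 53 mm across, 22 mm high, not to be disturbed; origin at the centre of its underside

How it is judged:
On the way, in this order (a step that is already met when the one before it is completed fails the run):
1. all the plates lie in the drawer while it is still pulled out (x of plate0 in the frame of drawer_floor between -0.05 and 0.05 m and y of plate0 in the frame of drawer_floor between -0.09 and 0.09 m and z of plate0 in the frame of drawer_floor between -0.006 and 0.026 m and (angle between plate0's own z axis and vertical below 0.25 rad or angle between plate0's own z axis and vertical above 2.89 rad) and linear speed of each of plate0, plate1, plate2, plate3 below 0.05 m/s and x of plate1 in the frame of drawer_floor between -0.05 and 0.05 m and y of plate1 in the frame of drawer_floor between -0.09 and 0.09 m and z of plate1 in the frame of drawer_floor between -0.006 and 0.026 m and (angle between plate1's own z axis and vertical below 0.25 rad or angle between plate1's own z axis and vertical above 2.89 rad) and x of plate2 in the frame of drawer_floor between -0.05 and 0.05 m and y of plate2 in the frame of drawer_floor between -0.09 and 0.09 m and z of plate2 in the frame of drawer_floor between -0.006 and 0.026 m and (angle between plate2's own z axis and vertical below 0.25 rad or angle between plate2's own z axis and vertical above 2.89 rad) and x of plate3 in the frame of drawer_floor between -0.05 and 0.05 m and y of plate3 in the frame of drawer_floor between -0.09 and 0.09 m and z of plate3 in the frame of drawer_floor between -0.006 and 0.026 m and (angle between plate3's own z axis and vertical below 0.25 rad or angle between plate3's own z axis and vertical above 2.89 rad) and value of joint drawer below 0.012 m), for 0.3 s.
2. the release lever is pressed right down (value of joint release_lever above 0.145 rad), for 0.1 s.
3. the drawer is pushed home (value of joint drawer above 0.137 m), for 0.2 s.
At the end, for the whole second after the job is handed in: every plate that was there lies flat in the drawer (its centre within 50 mm along x and 90 mm along y of the floor's centre, its underside at most 26 mm above the floor, tilted less than 0.25 rad, either face up), at rest, and the drawer is home (within 8 mm of the 145 mm stop) (x of plate0 in the frame of drawer_floor between -0.05 and 0.05 m and y of plate0 in the frame of drawer_floor between -0.09 and 0.09 m and z of plate0 in the frame of drawer_floor between -0.006 and 0.026 m and (angle between plate0's own z axis and vertical below 0.25 rad or angle between plate0's own z axis and vertical above 2.89 rad) and linear speed of each of plate0, plate1, plate2, plate3 below 0.05 m/s and x of plate1 in the frame of drawer_floor between -0.05 and 0.05 m and y of plate1 in the frame of drawer_floor between -0.09 and 0.09 m and z of plate1 in the frame of drawer_floor between -0.006 and 0.026 m and (angle between plate1's own z axis and vertical below 0.25 rad or angle between plate1's own z axis and vertical above 2.89 rad) and x of plate2 in the frame of drawer_floor between -0.05 and 0.05 m and y of plate2 in the frame of drawer_floor between -0.09 and 0.09 m and z of plate2 in the frame of drawer_floor between -0.006 and 0.026 m and (angle between plate2's own z axis and vertical below 0.25 rad or angle between plate2's own z axis and vertical above 2.89 rad) and x of plate3 in the frame of drawer_floor between -0.05 and 0.05 m and y of plate3 in the frame of drawer_floor between -0.09 and 0.09 m and z of plate3 in the frame of drawer_floor between -0.006 and 0.026 m and (angle between plate3's own z axis and vertical below 0.25 rad or angle between plate3's own z axis and vertical above 2.89 rad) and value of joint drawer above 0.137 m and velocity of joint drawer below 0.02 m/s); the robot touches nothing.
It fails at once if the drawer is slammed (faster than 0.35 m/s) (velocity of joint drawer above 0.35 m/s).
It fails at once if the tape roll or the yellow handwheel is moved more than 30 mm (distance of any of tape_roll, yellow_wheel from where it was at the start of the episode above 0.03 m).
Of plate0, plate1, plate2, plate3 only 3 to 4 are there at a start; the rules pass over those that are not, and their reading is None.
At some moment in a run one of plate0, plate1, plate2, plate3 may be knocked a few centimetres aside while the robot is not near it.
Once in a run the grip may slacken for a moment while it holds something.
It also fails if it takes over 210 s, if anything falls off the work surface, if the arm or the gripper's body presses on something with over 40 N, if the wrist force passes 120 N, or if a joint passes its speed limit or range.

## Working session

There is one attempt and no reset: what is moved stays moved. The work goes in short steps, Python scripts to look and compute and a tool call to move; the robot and the scene stay as the last step left them, time stands still between calls to the robot, and variables do not carry over. Pictures are saved under pics/ and viewed, at most 17 in all, crops included, and the job is handed in when it is done.

Besides the shell and the picture viewer there is one more tool, called after "Emit:" in YAML: its name, and indented under it one key for each argument. send_rows: Moves the arm, as the interface text tells. Its arguments: {"type":"object","properties":{"commands":{"type":"array","items":{"type":"object","properties":{"offset":{"type":"array","items":{"type":"number","minimum":-1,"maximum":1}},"rotation":{"type":"array","items":{"type":"number","minimum":-1,"maximum":1}},"jaw":{"type":"number"}}}}},"required":["commands"]}

```bash
mkdir -p pics; ls; cat > h.py <<'E'
import numpy as np, cv2
from cell import status, imaging, ctrl
def cam(n):
    p,d=imaging.read_camera(n); return p,d,imaging.get_calibration(n)
def save(p,f): cv2.imwrite('pics/'+f,p[:,:,::-1])
def ray(c,u,v,z):
    R=np.array(c['R']);t=np.array(c['t']);C=-R.T@t
    d=R.T@np.array([(u-c['cx'])/c['fx'],(v-c['cy'])/c['fy'],1.]); return C+d*(z-C[2])/d[2]
def cloud(d,c):
    v,u=np.mgrid[:d.shape[0],:d.shape[1]];R=np.array(c['R']);t=np.array(c['t'])
    P=np.stack([(u-c['cx'])/c['fx']*d,(v-c['cy'])/c['fy']*d,d],-1); return (P-t)@R
E
python3 - <<'E'
from h import *
for n in('top','side'):
    p,d,c=cam(n); save(p,n+'0.png'); np.savez(n+'0.npz',p=p,d=d)
    print(n,c)
s=status.observe();print(s)
E
```

```text
pics
top {'fx': 479.5420743708023, 'fy': 479.5420743708023, 'cx': 254.82735292375247, 'cy': 195.07660869390045, 'R': array([[ 0.00213062, -0.99997425,  0.00685297],
       [-0.99467394, -0.00282543, -0.10303282],
       [ 0.10304953, -0.00659695, -0.99465435]]), 't': array([-0.08669047,  0.48768664,  1.39516022])}
side {'fx': 433.86078055671044, 'fy': 433.86078055671044, 'cx': 254.03647861633598, 'cy': 194.65662586740197, 'R': array([[-0.92723658,  0.37421198,  0.01406113],
       [ 0.27426425,  0.70419041, -0.65490074],
       [-0.25497342, -0.60339146, -0.75558408]]), 't': array([ 0.47631557, -0.03443545,  1.34049229])}
{'t': 0.1, 'q': array([-1.29408898e+00,  3.59426258e-01,  1.51131540e+00, -3.86346237e-05,
        1.27250807e+00, -1.15082980e-01]), 'joint_vel': array([-0.0003282 ,  0.00036666, -0.00035572, -0.00049692, -0.00110261,
        0.00076006]), 'effort': array([ 2.40489544e-04, -5.16356242e+01, -2.71406060e+01,  6.76412811e-02,
        2.76071794e-02, -5.12522342e-05]), 'tcp_pos': array([ 0.22892379, -0.5539361 ,  0.22190101]), 'orientation': array([-8.24342385e-04,  9.80872379e-01,  1.94650170e-01, -8.52823109e-05]), 'ft_force': array([ 0.21501744, -0.01083849, -0.06736102]), 'wrist_torque': array([ 0.04491693, -0.02452095, -0.01325994]), 'grip_force': 0.0, 'finger_gap': 0.08773528906767684}
```

View pics/top0.png

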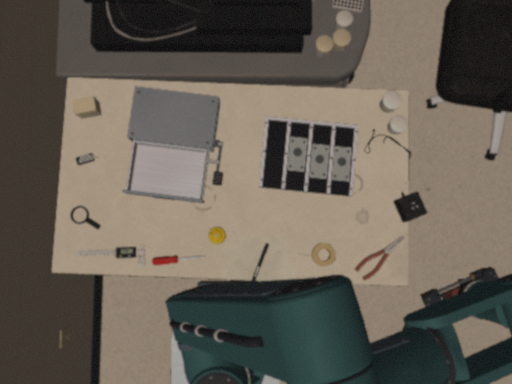

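View pics/side0.png

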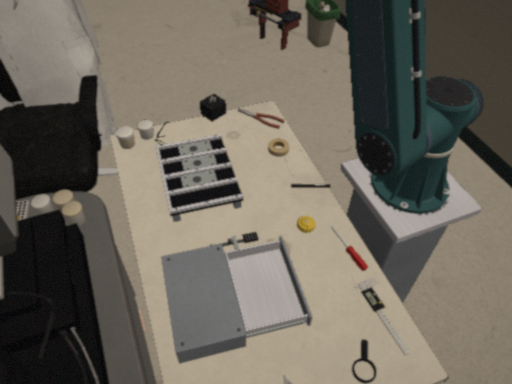

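The top view shows plates at about (297,155), (319,160) and (341,162), with the leftmost rack lane empty. The drawer is at (168,170), the lever pad at (217,178), the wheel at (217,235) and the tape at (323,254).

```bash
cat > m.py <<'E'
from h import *
def rect(mask,P):
    n,l,st,_=cv2.connectedComponentsWithStats(mask.astype(np.uint8)); k=1+np.argmax(st[1:,4])
    xy=P[l==k][:,:2]
    return l==k,cv2.minAreaRect((xy*1000).astype(np.float32)),len(xy)
if __name__=='__main__':
    z=np.load('top0.npz');p,d=z['p'],z['d'];c=imaging.get_calibration('top')
    P=cloud(d,c);Z=P[:,:,2]
    print('noise',Z[250:265,340:360].std(),Z[250:265,280:300].mean(), 'housing',np.median(Z[105:130,150:200]),'drawerfloor',np.median(Z[160:185,150:190]))
    roi=np.zeros(Z.shape,bool);roi[105:205,250:370]=1
    print('rack',rect(roi&(Z>.025)&(Z<.09),P)[1:])
    roi[:]=0;roi[80:210,120:212]=1
    print('drawer all',rect(roi&(Z>.03),P)[1:])
    roi[:]=0;roi[80:150,120:225]=1
    print('housing',rect(roi&(Z>.057)&(Z<.08),P)[1:])
    roi[:]=0;roi[165:190,205:228]=1
    g=p.astype(int).sum(2)
    m=roi&(g<150);print('pad',ray(c,*np.argwhere(m).mean(0)[::-1],.031),m.sum())
    # plates: grey vs black deck, in each lane
    roi[:]=0;roi[110:200,262:358]=1
    print('plates z',[np.median(Z[v,u-3:u+3]) for u,v in((292,143),(312,150),(350,150),(275,155))])
    for u in(292,313,350,335,275): print(u,[int(x) for x in g[115:200:3,u]])
E
python3 m.py; python3 - <<'E'
from h import *
p=np.load('top0.npz')['p']
save(cv2.resize(p[80:210,115:370],None,fx=3.1,fy=3.1,interpolation=cv2.INTER_CUBIC),'crop0.png')
E
```

```text
noise 0.08303799813673275 0.0045222797880342825 housing 0.06667156139107763 drawerfloor 0.012538297940383305
rack (((600.6525268554688, -241.48548889160156), (275.31048583984375, 211.3516387939453), 84.41773223876953), 6681)
drawer all (((574.4888305664062, 97.23931884765625), (402.397705078125, 418.80804443359375), 82.7947769165039), 5096)
housing (((713.88916015625, 156.2180938720703), (250.8990478515625, 158.08013916015625), 83.16829681396484), 4438)
pad [0.53832627 0.02385377 0.031     ] 37
plates z [np.float64(0.05131856425980032), np.float64(0.05430458474549114), np.float64(0.05210287159099156), np.float64(0.04625786672958969)]
292 [436, 429, 405, 111, 90, 78, 77, 230, 323, 331, 370, 364, 343, 361, 376, 364, 367, 349, 370, 86, 88, 99, 85, 83, 100, 282, 441, 441, 446]
313 [446, 441, 439, 366, 234, 209, 173, 173, 128, 136, 348, 318, 358, 361, 367, 370, 371, 372, 366, 317, 358, 182, 91, 81, 88, 95, 377, 442, 438]
350 [447, 452, 441, 447, 357, 85, 78, 85, 92, 93, 82, 330, 341, 370, 320, 285, 281, 310, 306, 289, 300, 335, 379, 397, 373, 397, 442, 392, 444]
335 [445, 439, 435, 448, 328, 293, 270, 226, 177, 177, 181, 351, 323, 364, 370, 365, 361, 366, 367, 366, 280, 347, 125, 91, 85, 91, 130, 426, 437]
275 [436, 447, 152, 75, 69, 90, 80, 87, 87, 67, 84, 80, 78, 80, 83, 76, 77, 91, 101, 75, 82, 76, 79, 89, 134, 433, 439, 443, 441]
```

View pics/crop0.png

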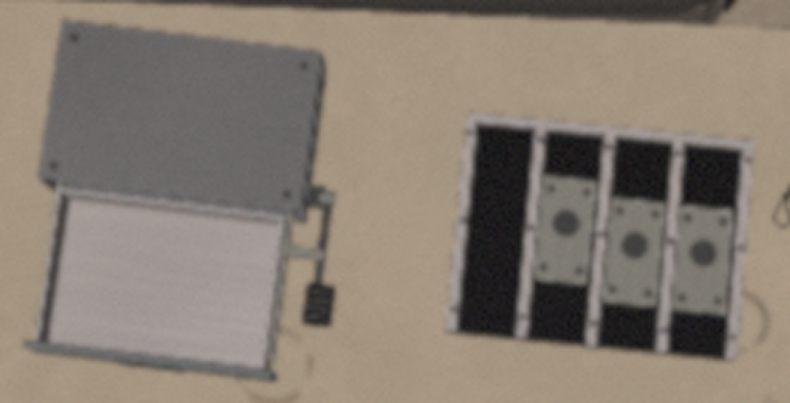

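```bash
cat >> h.py <<'E'
from scipy.spatial.transform import Rotation as Ro
def fr(o,deg):
    a=np.radians(deg); return np.array(o),np.array([[np.cos(a),-np.sin(a)],[np.sin(a),np.cos(a)]])
aR=-5.58; aD=-6.83
oR,RR=fr([0,0],aR); oR=np.array([.6007,-.2415])-RR@[.040,0]
oD,RD=fr([0,0],aD); oD=np.array([.7139,.1562])-RD@[.1545,0]
def rack(x,y): return oR+RR@[x,y]
def drw(x,y): return oD+RD@[x,y]
def torack(w): return RR.T@(np.array(w)[:2]-oR)
def todrw(w): return RD.T@(np.array(w)[:2]-oD)
def go(xy,z,yaw=None):
    s=status.observe(); q=s['orientation']; T=Ro.from_quat([q[1],q[2],q[3],q[0]])
    d=T.inv().apply(np.array([*xy,z])-s['tcp_pos'])/0.5
    X=T.as_matrix()[:,0]; cur=np.degrees(np.arctan2(X[1],X[0]))
    print('offset',d.round(4),'rotz','' if yaw is None else round(-(yaw-cur)/180,4),'yaw',cur.round(2),'tcp',s['tcp_pos'].round(4))
def plates(f=None):
    p,d,c=cam('top')
    if f: save(p,f)
    P=cloud(d,c);hsv=cv2.cvtColor(p,cv2.COLOR_RGB2HSV);out=[]
    return p,d,c,P
def lanes(p,c):
    g=cv2.cvtColor(p,cv2.COLOR_RGB2GRAY).astype(int);R=np.array(c['R']);t=np.array(c['t']);r={}
    for k,y in enumerate((-.099,-.033,.033,.099)):
        xs=np.arange(-.13,.134,.002);row=[]
        for x in xs:
            vals=[]
            for dy in(-.017,-.012,.012,.017):
                q=R@np.array([*rack(x,y+dy),.051])+t
                vals.append(g[int(round(c['fy']*q[1]/q[2]+c['cy'])),int(round(c['fx']*q[0]/q[2]+c['cx']))])
            row.append(np.median(vals))
        row=np.array(row); on=(row>75)&(xs>-.062); r[k]=(xs[on].min().round(3),xs[on].max().round(3),int(on.sum())) if on.any() else None
    return r
E
python3 - <<'E'
from h import *
z=np.load('top0.npz');c=imaging.get_calibration('top')
print(lanes(z['p'],c),oR,oD)
go(rack(.10,.033),.16,aR)
E
```

```text
{0: (np.float64(-0.022), np.float64(0.08), 52), 1: (np.float64(-0.022), np.float64(0.078), 51), 2: (np.float64(-0.006), np.float64(0.094), 51), 3: None} [ 0.56088954 -0.23761058] [0.56049643 0.17457374]
offset [ 1.0627 -0.2953  0.1245] rotz 0.1557 yaw 22.45 tcp [ 0.2289 -0.5539  0.2219]
```

Emit:
send_rows:
  commands:
    - {"offset": [0.1,0,0],"rotation": [0,0,0.05],"jaw": 1}
    - {"offset": [0.2,-0.05,0],"rotation": [0,0,0.1],"jaw": 1}
    - {"offset": [0.3,-0.1,0],"rotation": [0,0,0.156],"jaw": 1}
    - {"offset": [0.42,-0.14,0],"rotation": [0,0,0.156],"jaw": 1}
    - {"offset": [0.54,-0.18,0],"rotation": [0,0,0.156],"jaw": 1}
    - {"offset": [0.66,-0.22,0],"rotation": [0,0,0.156],"jaw": 1}
    - {"offset": [0.78,-0.25,0],"rotation": [0,0,0.156],"jaw": 1}
    - {"offset": [0.9,-0.28,0],"rotation": [0,0,0.156],"jaw": 1}
    - {"offset": [1,-0.29,0.05],"rotation": [0,0,0.156],"jaw": 1}
    - {"offset": [1,-0.29,0.05],"rotation": [0,0,0.156],"jaw": 1}

```text
t: 1.35
tcp_pos: [0.637, -0.2265, 0.1946]
orientation: [-0.001, 0.999, -0.047, -0.002]
ft_force: [-0.7, 0.1, -0.1]
finger_gap: 0.0002
grip_force: 0.0
```

```bash
python3 - <<'E'
from h import *
go(rack(.117,.033),.10,aR);go(rack(.117,.033),.0485,aR)
E
```

```text
offset [ 0.0854 -0.0284  0.189 ] rotz 0.001 yaw -5.4 tcp [ 0.637  -0.2265  0.1946]
offset [ 0.0858 -0.0282  0.292 ] rotz 0.001 yaw -5.4 tcp [ 0.637  -0.2265  0.1946]
```

Emit:
send_rows:
  commands:
    - {"offset": [0.085,-0.028,0.09],"rotation": [0,0,0.001],"jaw": 1}
    - {"offset": [0.085,-0.028,0.189],"rotation": [0,0,0.001],"jaw": 1}
    - {"offset": [0.085,-0.028,0.189],"rotation": [0,0,0.001],"jaw": 1}
    - {"offset": [0.085,-0.028,0.189],"rotation": [0,0,0.001],"jaw": 1}

```text
t: 1.85
tcp_pos: [0.6794, -0.2209, 0.1049]
orientation: [0.0, 0.999, -0.051, 0.0]
ft_force: [-0.7, -0.1, 0.5]
finger_gap: 0.0005
grip_force: 0.0
```

```bash
python3 - <<'E'
from h import *
go(rack(.117,.033),.0485,aR)
p,d,c=cam('side');save(cv2.resize(p[100:260,130:330],None,fx=4,fy=3.7),'s1.png')
E
```

```text
offset [ 0.0011 -0.0097  0.1127] rotz -0.0016 yaw -5.86 tcp [ 0.6794 -0.2209  0.1049]
```

View pics/s1.png

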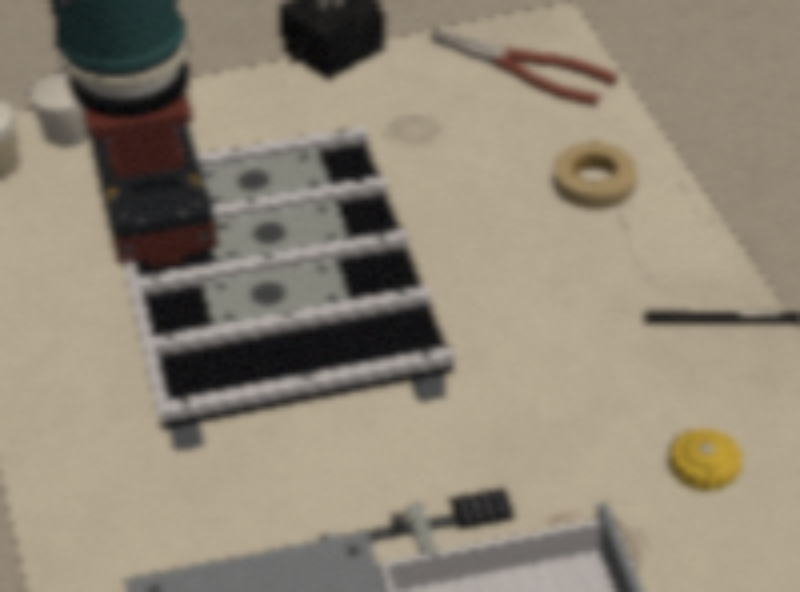

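Emit:
send_rows:
  commands:
    - {"offset": [0,-0.008,0.07],"rotation": [0,0,0],"jaw": 1}
    - {"offset": [0,-0.008,0.07],"rotation": [0,0,0],"jaw": 1}
    - {"offset": [0,-0.008,0.07],"rotation": [0,0,0],"jaw": 1}
    - {"offset": [0,-0.008,0.07],"rotation": [0,0,0],"jaw": 1}

```text
t: 2.4
tcp_pos: [0.6811, -0.2166, 0.0703]
orientation: [0.001, 0.999, -0.051, 0.001]
ft_force: [0.3, -0.4, -0.1]
finger_gap: 0.0001
grip_force: 0.0
```

```bash
python3 - <<'E'
from h import *
go(rack(.117,.033),.0485,aR)
E
```

```text
offset [-0.0013 -0.0008  0.0436] rotz -0.0013 yaw -5.82 tcp [ 0.6811 -0.2166  0.0703]
```

Emit:
send_rows:
  commands:
    - {"offset": [-0.001,-0.001,0.02],"rotation": [0,0,-0.001],"jaw": 1}
    - {"offset": [-0.001,-0.001,0.036],"rotation": [0,0,-0.001],"jaw": 1}
    - {"offset": [-0.001,-0.001,0.042],"rotation": [0,0,-0.001],"jaw": 1}
    - {"offset": [-0.001,-0.001,0.042],"rotation": [0,0,-0.001],"jaw": 1}

```text
t: 2.9
tcp_pos: [0.6791, -0.2151, 0.0464]
orientation: [-0.0, 0.999, -0.049, -0.001]
ft_force: [-0.7, 0.1, -0.7]
finger_gap: 0.0003
grip_force: 0.0
```

```bash
python3 - <<'E'
from h import *
s=status.observe();print(torack(s['tcp_pos']))
go(rack(-.007+.010-.0,.033),.0485,aR)
E
```

```text
[0.11544196 0.03390298]
offset [-0.2249  0.002  -0.0039] rotz -0.0003 yaw -5.63 tcp [ 0.6791 -0.2151  0.0464]
```

Emit:
send_rows:
  commands:
    - {"offset": [-0.024,0.0,-0.003],"rotation": [0,0,0],"jaw": 1}
    - {"offset": [-0.048,0.0,-0.003],"rotation": [0,0,0],"jaw": 1}
    - {"offset": [-0.072,0.0,-0.003],"rotation": [0,0,0],"jaw": 1}
    - {"offset": [-0.096,0.001,-0.003],"rotation": [0,0,0],"jaw": 1}
    - {"offset": [-0.12,0.001,-0.003],"rotation": [0,0,0],"jaw": 1}
    - {"offset": [-0.144,0.001,-0.003],"rotation": [0,0,0],"jaw": 1}
    - {"offset": [-0.168,0.001,-0.003],"rotation": [0,0,0],"jaw": 1}
    - {"offset": [-0.192,0.002,-0.003],"rotation": [0,0,0],"jaw": 1}
    - {"offset": [-0.21,0.002,-0.003],"rotation": [0,0,0],"jaw": 1}
    - {"offset": [-0.222,0.002,-0.003],"rotation": [0,0,0],"jaw": 1}

```text
t: 4.15
tcp_pos: [0.5682, -0.2053, 0.0486]
orientation: [-0.0, 0.999, -0.049, -0.0]
ft_force: [1.2, -0.4, -1.2]
finger_gap: 0.0005
grip_force: 0.4
```

```bash
python3 - <<'E'
from h import *
s=status.observe();print(torack(s['tcp_pos']))
p,d,c=cam('top');save(cv2.resize(p[80:280,170:370],None,fx=3,fy=3),'t2.png')
p,d,c=cam('side');save(cv2.resize(p[120:220,150:290],None,fx=5,fy=5),'s2.png')
go(rack(.105,-.033),.10,aR)
E
```

```text
[0.00414997 0.03291646]
offset [ 0.2025  0.1318 -0.1034] rotz -0.0004 yaw -5.64 tcp [ 0.5678 -0.2051  0.0485]
```

View pics/s2.png

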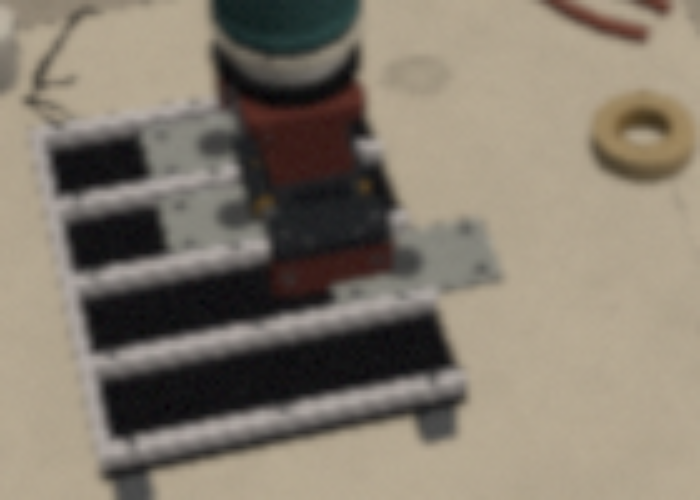

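Plate 2 now sticks out over the front edge, about (430,255) in the crop. I'll grasp it next.

Emit:
send_rows:
  commands:
    - {"offset": [0.01,0,-0.05],"rotation": [0,0,0],"jaw": 1}
    - {"offset": [0.01,0,-0.1],"rotation": [0,0,0],"jaw": 0.5}
    - {"offset": [-0.08,0,-0.11],"rotation": [0,0,0],"jaw": 0}
    - {"offset": [-0.168,0,-0.11],"rotation": [0,0,0],"jaw": 0}
    - {"offset": [-0.168,0,-0.11],"rotation": [0,0,0],"jaw": 0}
    - {"offset": [-0.168,0,-0.11],"rotation": [0,0,0],"jaw": 0}

```text
t: 5.0
tcp_pos: [0.4865, -0.1977, 0.104]
orientation: [0.0, 0.999, -0.049, 0.001]
ft_force: [0.6, 0.6, -0.4]
finger_gap: 0.0473
grip_force: 0.0
```

```bash
python3 - <<'E'
from h import *
p,d,c=cam('side');save(cv2.resize(p[120:220,150:290],None,fx=5,fy=5),'s3.png')
s=status.observe();print(torack(s['tcp_pos']))
go(rack(-.080,.033),.041,aR)
E
```

```text
[-0.0774221   0.03241272]
offset [-0.0054 -0.0013  0.1259] rotz -0.0003 yaw -5.63 tcp [ 0.487  -0.1978  0.104 ]
```

View pics/s3.png

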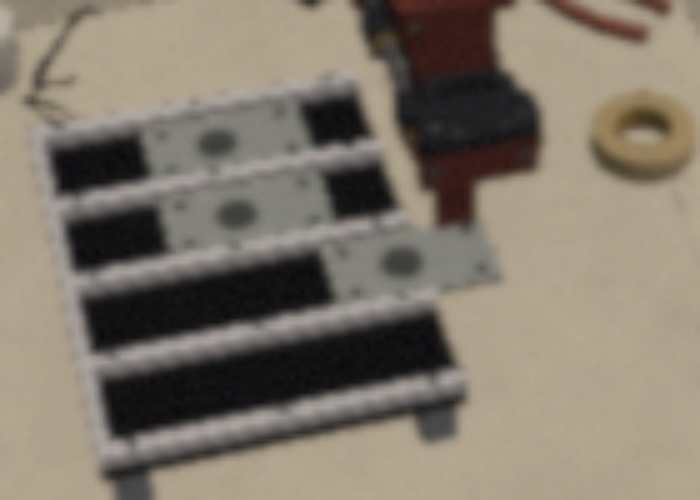

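Emit:
send_rows:
  commands:
    - {"offset": [-0.005,-0.001,0.0],"rotation": [0,0,0],"jaw": 0}
    - {"offset": [-0.005,-0.001,0.0],"rotation": [0,0,0],"jaw": 0}
    - {"offset": [-0.005,-0.001,0.0],"rotation": [0,0,0],"jaw": 0}
    - {"offset": [-0.005,-0.001,0.04],"rotation": [0,0,0],"jaw": 0}
    - {"offset": [-0.005,-0.001,0.08],"rotation": [0,0,0],"jaw": 0}
    - {"offset": [-0.005,-0.001,0.11],"rotation": [0,0,0],"jaw": 0}
    - {"offset": [-0.005,-0.001,0.126],"rotation": [0,0,0],"jaw": 0}
    - {"offset": [-0.005,-0.001,0.126],"rotation": [0,0,0],"jaw": 0}

```text
t: 6.05
tcp_pos: [0.4826, -0.1963, 0.0402]
orientation: [-0.0, 0.999, -0.049, -0.0]
ft_force: [0.4, -0.2, 0.6]
finger_gap: 0.088
grip_force: 0.0
```

Emit:
send_rows:
  commands:
    - {"offset": [0,0,0],"rotation": [0,0,0],"jaw": 0.6}
    - {"offset": [0,0,0],"rotation": [0,0,0],"jaw": 0.6}
    - {"offset": [0,0,0],"rotation": [0,0,0],"jaw": 0.6}
    - {"offset": [0,0,0],"rotation": [0,0,0],"jaw": 0.6}
    - {"offset": [0,0,0],"rotation": [0,0,0],"jaw": 0.6}
    - {"offset": [0,0,0],"rotation": [0,0,0],"jaw": 0.6}

```text
t: 6.8
tcp_pos: [0.483, -0.1965, 0.0408]
orientation: [0.0, 0.999, -0.049, 0.0]
ft_force: [-0.3, 0.0, 3.0]
finger_gap: 0.0515
grip_force: 30.0
```

Emit:
send_rows:
  commands:
    - {"offset": [0,0,-0.02],"rotation": [0,0,0],"jaw": 0.6}
    - {"offset": [0,0,-0.05],"rotation": [0,0,0],"jaw": 0.6}
    - {"offset": [0,0,-0.1],"rotation": [0,0,0],"jaw": 0.6}
    - {"offset": [0,0,-0.15],"rotation": [0,0,0],"jaw": 0.6}
    - {"offset": [0,0,-0.18],"rotation": [0,0,0],"jaw": 0.6}
    - {"offset": [0,0,-0.18],"rotation": [0,0,0],"jaw": 0.6}

```text
t: 7.55
tcp_pos: [0.4837, -0.1968, 0.132]
orientation: [0.001, 0.999, -0.049, 0.001]
ft_force: [-1.2, -0.2, -2.7]
finger_gap: 0.0513
grip_force: 30.0
```

```bash
python3 - <<'E'
from h import *
p,d,c=cam('side');save(cv2.resize(p[100:230,150:330],None,fx=4,fy=4),'s4.png')
s=status.observe();print(s['finger_gap'],s['grip_force'])
go(drw(-.025,.042),.12,aD)
E
```

```text
0.05137191153042019 29.999288320541382
offset [ 0.0332 -0.8387  0.0218] rotz 0.0067 yaw -5.63 tcp [ 0.483  -0.1964  0.131 ]
```

View pics/s4.png

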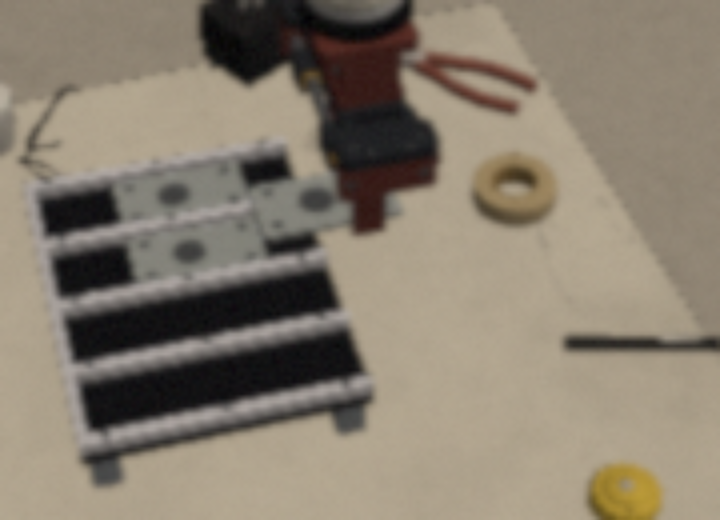

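The plate is held level at about (320,205) in the crop. I'll carry it to the drawer.

Emit:
send_rows:
  commands:
    - {"offset": [0,-0.05,-0.02],"rotation": [0,0,0],"jaw": 0.6}
    - {"offset": [0,-0.14,-0.02],"rotation": [0,0,0],"jaw": 0.6}
    - {"offset": [0.01,-0.24,-0.02],"rotation": [0,0,0],"jaw": 0.6}
    - {"offset": [0.01,-0.34,-0.02],"rotation": [0,0,0],"jaw": 0.6}
    - {"offset": [0.02,-0.44,-0.02],"rotation": [0,0,0.003],"jaw": 0.6}
    - {"offset": [0.02,-0.54,-0.02],"rotation": [0,0,0.006],"jaw": 0.6}
    - {"offset": [0.033,-0.64,-0.02],"rotation": [0,0,0.007],"jaw": 0.6}
    - {"offset": [0.033,-0.74,-0.02],"rotation": [0,0,0.007],"jaw": 0.6}
    - {"offset": [0.033,-0.81,0],"rotation": [0,0,0.007],"jaw": 0.6}
    - {"offset": [0.033,-0.838,0.02],"rotation": [0,0,0.007],"jaw": 0.6}

```text
t: 8.85
tcp_pos: [0.5396, 0.2207, 0.1191]
orientation: [0.0, 0.998, -0.059, -0.001]
ft_force: [0.5, -0.6, -1.7]
finger_gap: 0.0517
grip_force: 30.0
```

Emit:
send_rows:
  commands:
    - {"offset": [0,0,0],"rotation": [0,0,0],"jaw": 0.6}
    - {"offset": [0,0,0],"rotation": [0,0,0],"jaw": 0.6}

```text
t: 9.1
tcp_pos: [0.54, 0.2177, 0.1203]
orientation: [0.0, 0.998, -0.06, -0.001]
ft_force: [-1.1, 0.9, -2.3]
finger_gap: 0.0518
grip_force: 30.0
```

```bash
python3 - <<'E'
from h import *
p,d,c=cam('side');save(cv2.resize(p[200:370,150:350],None,fx=3.5,fy=3.5),'s5.png')
s=status.observe();print(s['finger_gap'],s['grip_force'])
go(drw(-.025,.042),.013,aD)
E
```

```text
0.051724631284161084 29.999323189258575
offset [ 0.0004 -0.0035  0.2153] rotz -0.0007 yaw -6.96 tcp [0.5403 0.2176 0.1206]
```

View pics/s5.png

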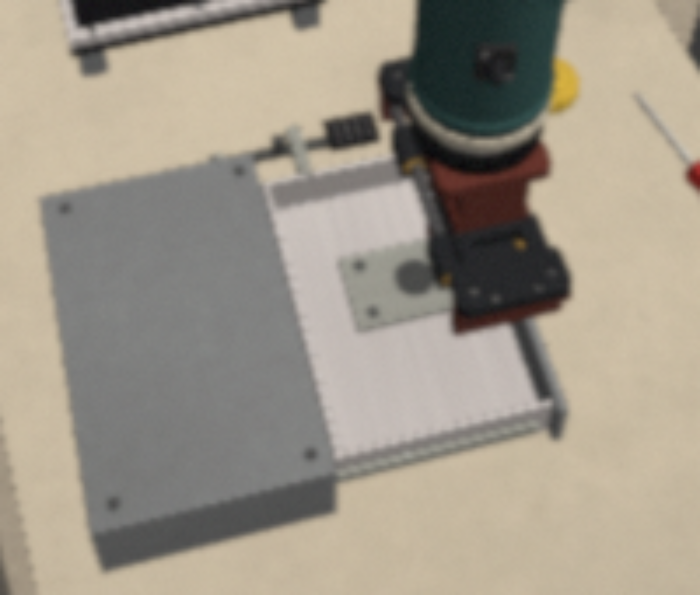

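The plate hangs over the drawer interior at about (410,275) in the crop. I'll lower it and release.

Emit:
send_rows:
  commands:
    - {"offset": [0,-0.0035,0.06],"rotation": [0,0,0],"jaw": 0.6}
    - {"offset": [0,-0.0035,0.12],"rotation": [0,0,0],"jaw": 0.6}
    - {"offset": [0,-0.0035,0.17],"rotation": [0,0,0],"jaw": 0.6}
    - {"offset": [0,-0.0035,0.195],"rotation": [0,0,0],"jaw": 0.6}
    - {"offset": [0,-0.0035,0.21],"rotation": [0,0,0],"jaw": 0.6}
    - {"offset": [0,-0.0035,0.21],"rotation": [0,0,0],"jaw": 0.6}
    - {"offset": [0,-0.0035,0.21],"rotation": [0,0,0],"jaw": 0.28}
    - {"offset": [0,-0.0035,0.21],"rotation": [0,0,0],"jaw": 0.28}
    - {"offset": [0,-0.0035,0.21],"rotation": [0,0,0],"jaw": 0.28}

```text
t: 10.28
tcp_pos: [0.5411, 0.221, 0.0163]
orientation: [-0.0, 0.998, -0.06, 0.001]
ft_force: [-0.5, -0.1, 0.5]
finger_gap: 0.063
grip_force: 0.0
```

Emit:
send_rows:
  commands:
    - {"offset": [0,0,-0.04],"rotation": [0,0,0],"jaw": 0.28}
    - {"offset": [0,0,-0.12],"rotation": [0,0,0],"jaw": 0.5}
    - {"offset": [0,0,-0.22],"rotation": [0,0,0],"jaw": 1}
    - {"offset": [0,0.1,-0.25],"rotation": [0,0,0],"jaw": 1}
    - {"offset": [0,0.2,-0.25],"rotation": [0,0,0],"jaw": 1}
    - {"offset": [0,0.3,-0.25],"rotation": [0,0,0],"jaw": 1}
    - {"offset": [0,0.4,-0.25],"rotation": [0,0,0],"jaw": 1}
    - {"offset": [0,0.5,-0.25],"rotation": [0,0,0],"jaw": 1}
    - {"offset": [0,0.5,-0.25],"rotation": [0,0,0],"jaw": 1}

```text
t: 11.4
tcp_pos: [0.5105, -0.0303, 0.141]
orientation: [0.0, 0.998, -0.062, 0.0]
ft_force: [0.5, 0.8, 0.4]
finger_gap: 0.0004
grip_force: 0.0
```

```bash
cat >> h.py <<'E'
def indrawer(p,d,c):
    P=cloud(d,c);q=(P[:,:,:2]-oD)@RD; Z=P[:,:,2]
    g=cv2.cvtColor(p,cv2.COLOR_RGB2HSV)
    ins=(abs(q[:,:,0])<.068)&(abs(q[:,:,1])<.103)
    m=(ins&(g[:,:,2]<140)).astype(np.uint8);m=cv2.morphologyEx(m,cv2.MORPH_OPEN,np.ones((3,3)))
    n,l,st,_=cv2.connectedComponentsWithStats(m)
    for k in range(1,n):
        if st[k,4]>60:
            r=cv2.minAreaRect((q[l==k]*1000).astype(np.float32));print('in drawer',np.round(r[0]),np.round(r[1]),round(r[2]),'z',np.median(Z[l==k]).round(4),st[k,4])
    print('floor V',np.median(g[:,:,2][ins]))
E
python3 - <<'E'
from h import *
p,d,c=cam('top');save(cv2.resize(p[80:230,115:375],None,fx=3,fy=3),'t6.png')
print(lanes(p,c));indrawer(p,d,c)
go(rack(.103,-.033),.12,aR)
E
```

```text
{0: (np.float64(-0.022), np.float64(0.08), 52), 1: (np.float64(-0.022), np.float64(0.078), 51), 2: None, 3: None}
in drawer [ 6. 42.] [31. 31.] 9 z 0.019 96
floor V 178.0
offset [0.3589 0.4629 0.042 ] rotz -0.0083 yaw -7.07 tcp [ 0.5106 -0.0287  0.141 ]
```

View pics/t6.png

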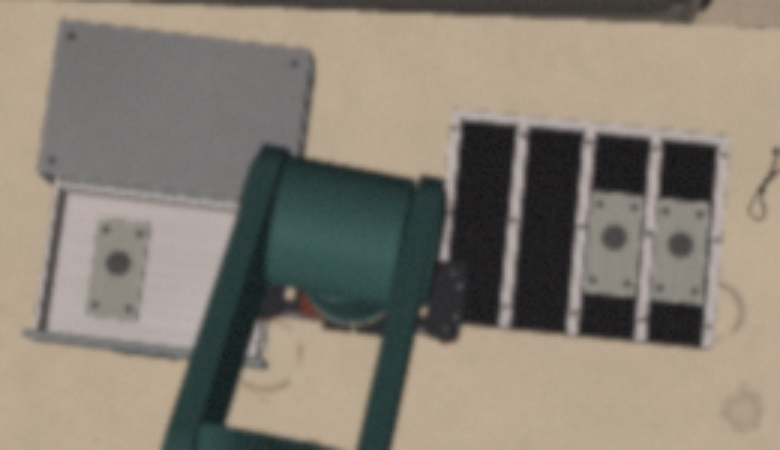

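Plate 2 lies flat in the drawer at about (118,263) in the crop, and plates 1 and 0 are unmoved. Next is plate 1.

Emit:
send_rows:
  commands:
    - {"offset": [0.09,0.1,0.01],"rotation": [0,0,-0.008],"jaw": 1}
    - {"offset": [0.18,0.2,0.02],"rotation": [0,0,-0.008],"jaw": 1}
    - {"offset": [0.27,0.3,0.03],"rotation": [0,0,-0.008],"jaw": 1}
    - {"offset": [0.34,0.4,0.04],"rotation": [0,0,-0.008],"jaw": 1}
    - {"offset": [0.359,0.463,0.08],"rotation": [0,0,-0.008],"jaw": 1}
    - {"offset": [0.359,0.463,0.12],"rotation": [0,0,-0.008],"jaw": 1}
    - {"offset": [0.359,0.463,0.12],"rotation": [0,0,-0.008],"jaw": 1}
    - {"offset": [0.359,0.463,0.12],"rotation": [0,0,-0.008],"jaw": 1}

```text
t: 12.45
tcp_pos: [0.6611, -0.2766, 0.081]
orientation: [-0.0, 0.999, -0.047, -0.0]
ft_force: [-0.1, 1.1, 0.5]
finger_gap: 0.0007
grip_force: 0.0
```

```bash
python3 - <<'E'
from h import *
go(rack(.103,-.033),.0485,aR)
E
```

```text
offset [-0.001   0.0078  0.065 ] rotz 0.0013 yaw -5.35 tcp [ 0.6611 -0.2766  0.081 ]
```

Emit:
send_rows:
  commands:
    - {"offset": [-0.001,0.006,0.02],"rotation": [0,0,0.001],"jaw": 1}
    - {"offset": [-0.001,0.007,0.045],"rotation": [0,0,0.001],"jaw": 1}
    - {"offset": [-0.001,0.007,0.064],"rotation": [0,0,0.001],"jaw": 1}
    - {"offset": [-0.001,0.007,0.064],"rotation": [0,0,0.001],"jaw": 1}

```text
t: 12.95
tcp_pos: [0.6592, -0.2817, 0.0472]
orientation: [-0.001, 0.999, -0.049, -0.001]
ft_force: [0.1, 0.0, -0.5]
finger_gap: 0.0003
grip_force: 0.0
```

```bash
python3 - <<'E'
from h import *
go(rack(.003,-.033),.0485,aR)
E
```

```text
offset [-0.1983 -0.0025 -0.0021] rotz -0.0003 yaw -5.63 tcp [ 0.6592 -0.2817  0.0472]
```

Emit:
send_rows:
  commands:
    - {"offset": [-0.022,0.0,-0.002],"rotation": [0,0,0],"jaw": 1}
    - {"offset": [-0.044,0.0,-0.002],"rotation": [0,0,0],"jaw": 1}
    - {"offset": [-0.066,0.0,-0.002],"rotation": [0,0,0],"jaw": 1}
    - {"offset": [-0.088,0,-0.002],"rotation": [0,0,0],"jaw": 1}
    - {"offset": [-0.11,-0.001,-0.002],"rotation": [0,0,0],"jaw": 1}
    - {"offset": [-0.132,-0.001,-0.002],"rotation": [0,0,0],"jaw": 1}
    - {"offset": [-0.154,-0.001,-0.002],"rotation": [0,0,0],"jaw": 1}
    - {"offset": [-0.174,-0.002,-0.002],"rotation": [0,0,0],"jaw": 1}
    - {"offset": [-0.189,-0.002,-0.002],"rotation": [0,0,0],"jaw": 1}
    - {"offset": [-0.197,-0.002,-0.002],"rotation": [0,0,0],"jaw": 1}

```text
t: 14.2
tcp_pos: [0.5618, -0.2716, 0.0496]
orientation: [-0.0, 0.999, -0.049, -0.0]
ft_force: [1.3, 0.2, 0.4]
finger_gap: 0.0012
grip_force: 0.4
```

Emit:
send_rows:
  commands:
    - {"offset": [0.01,0,-0.05],"rotation": [0,0,0],"jaw": 1}
    - {"offset": [0.01,0,-0.1],"rotation": [0,0,0],"jaw": 0.5}
    - {"offset": [-0.08,0,-0.11],"rotation": [0,0,0],"jaw": 0}
    - {"offset": [-0.168,0,-0.11],"rotation": [0,0,0],"jaw": 0}
    - {"offset": [-0.168,0,-0.11],"rotation": [0,0,0],"jaw": 0}
    - {"offset": [-0.168,0,-0.11],"rotation": [0,0,0],"jaw": 0}
    - {"offset": [-0.168,0,-0.11],"rotation": [0,0,0],"jaw": 0}
    - {"offset": [-0.168,0,-0.11],"rotation": [0,0,0],"jaw": 0}

```text
t: 15.2
tcp_pos: [0.4796, -0.2636, 0.1045]
orientation: [0.0, 0.999, -0.049, 0.0]
ft_force: [-0.1, 0.2, -0.4]
finger_gap: 0.0675
grip_force: 0.0
```

```bash
python3 - <<'E'
from h import *
p,d,c=cam('side');save(cv2.resize(p[120:350,150:350],None,fx=3,fy=2.5),'s7.png')
s=status.observe();print(torack(s['tcp_pos']))
go(rack(-.080,-.033),.041,aR)
E
```

```text
[-0.07851707 -0.03369958]
offset [-0.003  -0.0014  0.1271] rotz -0.0001 yaw -5.6 tcp [ 0.4795 -0.2635  0.1045]
```

View pics/s7.png

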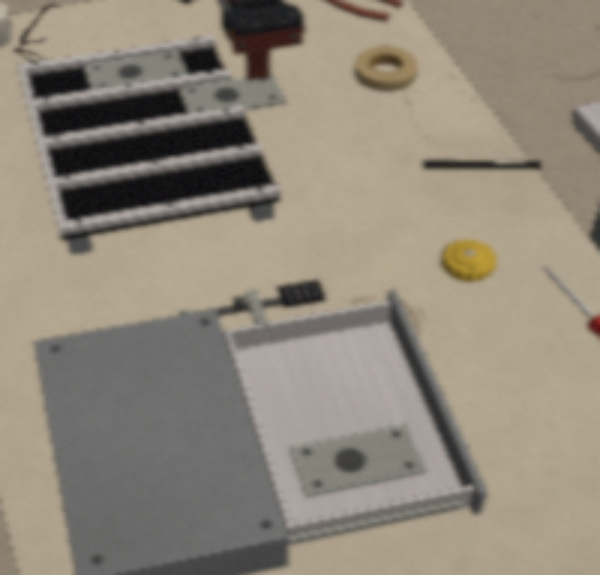

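Plate 1 now sticks out at about (235,95) in the crop, and plate 2 still lies in the drawer. I'll grasp plate 1.

Emit:
send_rows:
  commands:
    - {"offset": [-0.003,-0.001,0.0],"rotation": [0,0,0],"jaw": 0}
    - {"offset": [-0.003,-0.001,0.0],"rotation": [0,0,0],"jaw": 0}
    - {"offset": [-0.003,-0.001,0.04],"rotation": [0,0,0],"jaw": 0}
    - {"offset": [-0.003,-0.001,0.08],"rotation": [0,0,0],"jaw": 0}
    - {"offset": [-0.003,-0.001,0.11],"rotation": [0,0,0],"jaw": 0}
    - {"offset": [-0.003,-0.001,0.127],"rotation": [0,0,0],"jaw": 0}
    - {"offset": [-0.003,-0.001,0.127],"rotation": [0,0,0],"jaw": 0}

```text
t: 16.12
tcp_pos: [0.477, -0.2625, 0.0407]
orientation: [-0.0, 0.999, -0.049, -0.0]
ft_force: [0.1, 0.9, 0.7]
finger_gap: 0.0878
grip_force: 0.0
```

Emit:
send_rows:
  commands:
    - {"offset": [0,0,0],"rotation": [0,0,0],"jaw": 0.6}
    - {"offset": [0,0,0],"rotation": [0,0,0],"jaw": 0.6}
    - {"offset": [0,0,0],"rotation": [0,0,0],"jaw": 0.6}
    - {"offset": [0,0,0],"rotation": [0,0,0],"jaw": 0.6}
    - {"offset": [0,0,0],"rotation": [0,0,0],"jaw": 0.6}
    - {"offset": [0,0,0],"rotation": [0,0,0],"jaw": 0.6}

```text
t: 16.88
tcp_pos: [0.4773, -0.2627, 0.0413]
orientation: [-0.0, 0.999, -0.049, 0.0]
ft_force: [-0.9, 0.7, 2.1]
finger_gap: 0.0518
grip_force: 29.8
```

Emit:
send_rows:
  commands:
    - {"offset": [0,0,-0.02],"rotation": [0,0,0],"jaw": 0.6}
    - {"offset": [0,0,-0.05],"rotation": [0,0,0],"jaw": 0.6}
    - {"offset": [0,0,-0.1],"rotation": [0,0,0],"jaw": 0.6}
    - {"offset": [0,0,-0.15],"rotation": [0,0,0],"jaw": 0.6}
    - {"offset": [0,0,-0.2],"rotation": [0,0,0],"jaw": 0.6}
    - {"offset": [0,0,-0.2],"rotation": [0,0,0],"jaw": 0.6}

```text
t: 17.62
tcp_pos: [0.4787, -0.2638, 0.1436]
orientation: [0.001, 0.999, -0.049, 0.002]
ft_force: [-0.2, -0.1, -2.9]
finger_gap: 0.052
grip_force: 29.8
```

```bash
python3 - <<'E'
from h import *
go(drw(-.026,-.042),.12,aD)
E
```

```text
offset [ 0.0228 -0.8059  0.0453] rotz 0.0067 yaw -5.63 tcp [ 0.4787 -0.2638  0.1436]
```

Emit:
send_rows:
  commands:
    - {"offset": [0,-0.05,0],"rotation": [0,0,0],"jaw": 0.6}
    - {"offset": [0,-0.14,0],"rotation": [0,0,0],"jaw": 0.6}
    - {"offset": [0.01,-0.24,0],"rotation": [0,0,0],"jaw": 0.6}
    - {"offset": [0.01,-0.34,0],"rotation": [0,0,0],"jaw": 0.6}
    - {"offset": [0.02,-0.44,0],"rotation": [0,0,0.003],"jaw": 0.6}
    - {"offset": [0.02,-0.54,0],"rotation": [0,0,0.006],"jaw": 0.6}
    - {"offset": [0.023,-0.64,0],"rotation": [0,0,0.007],"jaw": 0.6}
    - {"offset": [0.023,-0.72,0],"rotation": [0,0,0.007],"jaw": 0.6}
    - {"offset": [0.023,-0.78,0.02],"rotation": [0,0,0.007],"jaw": 0.6}
    - {"offset": [0.023,-0.806,0.045],"rotation": [0,0,0.007],"jaw": 0.6}

```text
t: 18.88
tcp_pos: [0.5278, 0.1385, 0.1177]
orientation: [-0.0, 0.998, -0.059, -0.0]
ft_force: [-0.3, 0.2, -3.5]
finger_gap: 0.0511
grip_force: 29.8
```

Emit:
send_rows:
  commands:
    - {"offset": [0,0,0],"rotation": [0,0,0],"jaw": 0.6}
    - {"offset": [0,0,0],"rotation": [0,0,0],"jaw": 0.6}

```text
t: 19.12
tcp_pos: [0.528, 0.1361, 0.1184]
orientation: [0.0, 0.998, -0.06, -0.0]
ft_force: [0.1, -0.3, -2.3]
finger_gap: 0.0515
grip_force: 29.8
```

```bash
python3 - <<'E'
from h import *
p,d,c=cam('side');save(cv2.resize(p[200:370,150:350],None,fx=3.5,fy=3.5),'s8.png')
go(drw(-.026,-.042),.016,aD)
E
```

```text
offset [ 2.900e-03 -2.000e-04  2.054e-01] rotz -0.0007 yaw -6.95 tcp [0.5282 0.1361 0.1187]
```

View pics/s8.png

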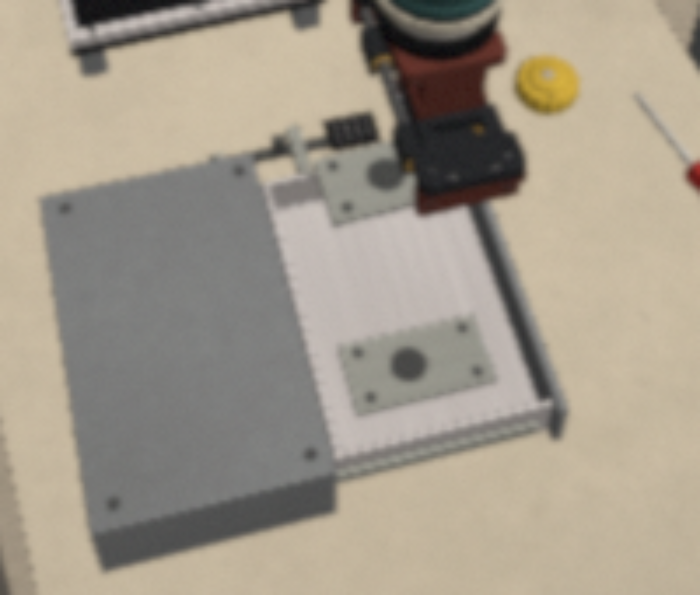

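Plate 1 is held over the right half of the drawer, at about (370,185) in the crop. I'll lower it.

Emit:
send_rows:
  commands:
    - {"offset": [0.003,0,0.06],"rotation": [0,0,0],"jaw": 0.6}
    - {"offset": [0.003,0,0.12],"rotation": [0,0,0],"jaw": 0.6}
    - {"offset": [0.003,0,0.17],"rotation": [0,0,0],"jaw": 0.6}
    - {"offset": [0.003,0,0.195],"rotation": [0,0,0],"jaw": 0.6}
    - {"offset": [0.003,0,0.205],"rotation": [0,0,0],"jaw": 0.6}
    - {"offset": [0.003,0,0.205],"rotation": [0,0,0],"jaw": 0.6}
    - {"offset": [0.003,0,0.205],"rotation": [0,0,0],"jaw": 0.28}
    - {"offset": [0.003,0,0.205],"rotation": [0,0,0],"jaw": 0.28}
    - {"offset": [0.003,0,0.205],"rotation": [0,0,0],"jaw": 0.28}

```text
t: 20.3
tcp_pos: [0.5302, 0.1371, 0.0168]
orientation: [-0.0, 0.998, -0.06, 0.001]
ft_force: [-0.8, 0.4, -0.3]
finger_gap: 0.0629
grip_force: 0.0
```

Emit:
send_rows:
  commands:
    - {"offset": [0,0,-0.04],"rotation": [0,0,0],"jaw": 0.28}
    - {"offset": [0,0,-0.12],"rotation": [0,0,0],"jaw": 0.5}
    - {"offset": [0,0,-0.22],"rotation": [0,0,0],"jaw": 1}
    - {"offset": [0.05,0.1,-0.25],"rotation": [0,0,0],"jaw": 1}
    - {"offset": [0.1,0.2,-0.25],"rotation": [0,0,0],"jaw": 1}
    - {"offset": [0.15,0.3,-0.25],"rotation": [0,0,0],"jaw": 1}
    - {"offset": [0.2,0.4,-0.25],"rotation": [0,0,0],"jaw": 1}
    - {"offset": [0.25,0.5,-0.25],"rotation": [0,0,0],"jaw": 1}
    - {"offset": [0.25,0.5,-0.25],"rotation": [0,0,0],"jaw": 1}

```text
t: 21.42
tcp_pos: [0.6255, -0.1303, 0.1414]
orientation: [0.001, 0.998, -0.062, 0.001]
ft_force: [-0.8, 0.4, -0.5]
finger_gap: 0.0002
grip_force: 0.0
```

```bash
python3 - <<'E'
from h import *
p,d,c=cam('top');save(p,'t9.png')
print(lanes(p,c));indrawer(p,d,c)
go(rack(.105,-.099),.08,aR)
E
```

```text
{0: (np.float64(-0.022), np.float64(0.08), 52), 1: None, 2: (np.float64(-0.062), np.float64(-0.062), 1), 3: (np.float64(0.082), np.float64(0.132), 8)}
in drawer [ 7. 43.] [25. 24.] 8 z 0.0187 68
in drawer [  3. -41.] [28. 22.] 6 z 0.0191 66
floor V 194.0
offset [0.1164 0.4259 0.1221] rotz -0.0082 yaw -7.06 tcp [ 0.6242 -0.1279  0.1411]
```

Plates 2 and 1 lie at (7,43) and (3,-41) mm in the drawer frame. Now plate 0.

Emit:
send_rows:
  commands:
    - {"offset": [0.03,0.1,0],"rotation": [0,0,-0.008],"jaw": 1}
    - {"offset": [0.06,0.2,0],"rotation": [0,0,-0.008],"jaw": 1}
    - {"offset": [0.09,0.3,0.02],"rotation": [0,0,-0.008],"jaw": 1}
    - {"offset": [0.116,0.38,0.05],"rotation": [0,0,-0.008],"jaw": 1}
    - {"offset": [0.116,0.426,0.09],"rotation": [0,0,-0.008],"jaw": 1}
    - {"offset": [0.116,0.426,0.122],"rotation": [0,0,-0.008],"jaw": 1}
    - {"offset": [0.116,0.426,0.122],"rotation": [0,0,-0.008],"jaw": 1}
    - {"offset": [0.116,0.426,0.122],"rotation": [0,0,-0.008],"jaw": 1}

```text
t: 22.48
tcp_pos: [0.6561, -0.3427, 0.0805]
orientation: [-0.0, 0.999, -0.047, -0.0]
ft_force: [0.1, 0.5, 0.8]
finger_gap: 0.0004
grip_force: 0.0
```

```bash
python3 - <<'E'
from h import *
go(rack(.105,-.099),.0485,aR)
E
```

```text
offset [0.0001 0.0073 0.0639] rotz 0.0012 yaw -5.36 tcp [ 0.6561 -0.3427  0.0805]
```

Emit:
send_rows:
  commands:
    - {"offset": [0,0.006,0.02],"rotation": [0,0,0.001],"jaw": 1}
    - {"offset": [0,0.007,0.045],"rotation": [0,0,0.001],"jaw": 1}
    - {"offset": [0,0.007,0.063],"rotation": [0,0,0.001],"jaw": 1}
    - {"offset": [0,0.007,0.063],"rotation": [0,0,0.001],"jaw": 1}

```text
t: 22.98
tcp_pos: [0.6546, -0.3475, 0.0471]
orientation: [-0.001, 0.999, -0.049, -0.001]
ft_force: [0.5, 0.1, -0.1]
finger_gap: 0.0005
grip_force: 0.0
```

```bash
python3 - <<'E'
from h import *
go(rack(.003,-.099),.0485,aR)
E
```

```text
offset [-0.202  -0.0023 -0.0023] rotz -0.0003 yaw -5.63 tcp [ 0.6546 -0.3475  0.0471]
```

Emit:
send_rows:
  commands:
    - {"offset": [-0.022,0.0,-0.002],"rotation": [0,0,0],"jaw": 1}
    - {"offset": [-0.044,0.0,-0.002],"rotation": [0,0,0],"jaw": 1}
    - {"offset": [-0.066,0.0,-0.002],"rotation": [0,0,0],"jaw": 1}
    - {"offset": [-0.088,0,-0.002],"rotation": [0,0,0],"jaw": 1}
    - {"offset": [-0.11,-0.001,-0.002],"rotation": [0,0,0],"jaw": 1}
    - {"offset": [-0.132,-0.001,-0.002],"rotation": [0,0,0],"jaw": 1}
    - {"offset": [-0.154,-0.001,-0.002],"rotation": [0,0,0],"jaw": 1}
    - {"offset": [-0.176,-0.002,-0.002],"rotation": [0,0,0],"jaw": 1}
    - {"offset": [-0.192,-0.002,-0.002],"rotation": [0,0,0],"jaw": 1}
    - {"offset": [-0.2,-0.002,-0.002],"rotation": [0,0,0],"jaw": 1}

```text
t: 24.22
tcp_pos: [0.5555, -0.3372, 0.0496]
orientation: [-0.0, 0.999, -0.049, -0.0]
ft_force: [0.7, 0.5, 0.3]
finger_gap: 0.0001
grip_force: 0.3
```

Emit:
send_rows:
  commands:
    - {"offset": [0.01,0,-0.05],"rotation": [0,0,0],"jaw": 1}
    - {"offset": [0.01,0,-0.1],"rotation": [0,0,0],"jaw": 0.5}
    - {"offset": [-0.08,0,-0.11],"rotation": [0,0,0],"jaw": 0}
    - {"offset": [-0.168,0,-0.11],"rotation": [0,0,0],"jaw": 0}
    - {"offset": [-0.168,0,-0.11],"rotation": [0,0,0],"jaw": 0}
    - {"offset": [-0.168,0,-0.11],"rotation": [0,0,0],"jaw": 0}
    - {"offset": [-0.168,0,-0.11],"rotation": [0,0,0],"jaw": 0}
    - {"offset": [-0.168,0,-0.11],"rotation": [0,0,0],"jaw": 0}
    - {"offset": [-0.168,0,-0.11],"rotation": [0,0,0],"jaw": 0}
    - {"offset": [-0.168,0,-0.11],"rotation": [0,0,0],"jaw": 0}

```text
t: 25.48
tcp_pos: [0.4727, -0.329, 0.1045]
orientation: [-0.0, 0.999, -0.049, -0.0]
ft_force: [0.1, 0.1, -0.7]
finger_gap: 0.0857
grip_force: 0.0
```

```bash
python3 - <<'E'
from h import *
p,d,c=cam('side');save(cv2.resize(p[120:350,150:350],None,fx=3,fy=2.5),'s10.png')
go(rack(-.080,-.099),.041,aR)
E
```

```text
offset [-0.002  -0.0011  0.1271] rotz -0.0002 yaw -5.62 tcp [ 0.4726 -0.329   0.1045]
```

View pics/s10.png

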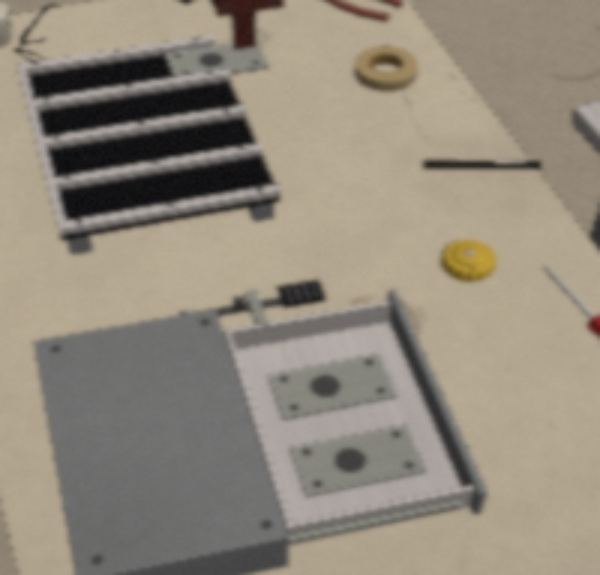

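Two plates lie flat in the drawer at (330,385) and (355,460). Plate 0 sticks out at about (215,60) and is ready to grasp.

Emit:
send_rows:
  commands:
    - {"offset": [-0.002,-0.001,0.04],"rotation": [0,0,0],"jaw": 0}
    - {"offset": [-0.002,-0.001,0.08],"rotation": [0,0,0],"jaw": 0}
    - {"offset": [-0.002,-0.001,0.11],"rotation": [0,0,0],"jaw": 0}
    - {"offset": [-0.002,-0.001,0.127],"rotation": [0,0,0],"jaw": 0}
    - {"offset": [-0.002,-0.001,0.127],"rotation": [0,0,0],"jaw": 0}

```text
t: 26.15
tcp_pos: [0.4713, -0.3282, 0.0406]
orientation: [-0.0, 0.999, -0.049, -0.0]
ft_force: [0.0, -0.7, -0.4]
finger_gap: 0.0879
grip_force: 0.0
```

Emit:
send_rows:
  commands:
    - {"offset": [0,0,0],"rotation": [0,0,0],"jaw": 0.6}
    - {"offset": [0,0,0],"rotation": [0,0,0],"jaw": 0.6}
    - {"offset": [0,0,0],"rotation": [0,0,0],"jaw": 0.6}
    - {"offset": [0,0,0],"rotation": [0,0,0],"jaw": 0.6}
    - {"offset": [0,0,0],"rotation": [0,0,0],"jaw": 0.6}
    - {"offset": [0,0,0],"rotation": [0,0,0],"jaw": 0.6}

```text
t: 26.9
tcp_pos: [0.4716, -0.3284, 0.0413]
orientation: [-0.0, 0.999, -0.049, 0.0]
ft_force: [-1.0, 1.4, 3.1]
finger_gap: 0.0516
grip_force: 29.8
```

Emit:
send_rows:
  commands:
    - {"offset": [0,0,-0.02],"rotation": [0,0,0],"jaw": 0.6}
    - {"offset": [0,0,-0.05],"rotation": [0,0,0],"jaw": 0.6}
    - {"offset": [0,0,-0.1],"rotation": [0,0,0],"jaw": 0.6}
    - {"offset": [0,0,-0.15],"rotation": [0,0,0],"jaw": 0.6}
    - {"offset": [0,0,-0.2],"rotation": [0,0,0],"jaw": 0.6}
    - {"offset": [0,0,-0.2],"rotation": [0,0,0],"jaw": 0.6}

```text
t: 27.65
tcp_pos: [0.473, -0.3297, 0.1438]
orientation: [0.002, 0.999, -0.049, 0.002]
ft_force: [-1.0, -0.5, -2.0]
finger_gap: 0.0516
grip_force: 29.8
```

```bash
python3 - <<'E'
from h import *
go(drw(-.026,.001),.12,aD)
E
```

```text
offset [ 0.0231 -1.0241  0.0446] rotz 0.0067 yaw -5.63 tcp [ 0.473  -0.3297  0.1438]
```

Emit:
send_rows:
  commands:
    - {"offset": [0,-0.05,0],"rotation": [0,0,0],"jaw": 0.6}
    - {"offset": [0,-0.15,0],"rotation": [0,0,0],"jaw": 0.6}
    - {"offset": [0.01,-0.25,0],"rotation": [0,0,0],"jaw": 0.6}
    - {"offset": [0.01,-0.35,0],"rotation": [0,0,0],"jaw": 0.6}
    - {"offset": [0.02,-0.45,0],"rotation": [0,0,0.003],"jaw": 0.6}
    - {"offset": [0.02,-0.55,0],"rotation": [0,0,0.006],"jaw": 0.6}
    - {"offset": [0.023,-0.65,0],"rotation": [0,0,0.007],"jaw": 0.6}
    - {"offset": [0.023,-0.75,0],"rotation": [0,0,0.007],"jaw": 0.6}
    - {"offset": [0.023,-0.85,0],"rotation": [0,0,0.007],"jaw": 0.6}
    - {"offset": [0.023,-0.92,0],"rotation": [0,0,0.007],"jaw": 0.6}

```text
t: 28.9
tcp_pos: [0.526, 0.1312, 0.1399]
orientation: [-0.0, 0.998, -0.059, -0.001]
ft_force: [-0.2, -0.5, -2.0]
finger_gap: 0.0516
grip_force: 29.8
```

Emit:
send_rows:
  commands:
    - {"offset": [0,-0.06,0],"rotation": [0,0,0],"jaw": 0.6}
    - {"offset": [0,-0.104,0.04],"rotation": [0,0,0],"jaw": 0.6}
    - {"offset": [0,-0.104,0.04],"rotation": [0,0,0],"jaw": 0.6}
    - {"offset": [0,-0.104,0.04],"rotation": [0,0,0],"jaw": 0.6}

```text
t: 29.4
tcp_pos: [0.5331, 0.1797, 0.1206]
orientation: [0.0, 0.998, -0.06, -0.001]
ft_force: [0.3, -0.0, -2.1]
finger_gap: 0.0516
grip_force: 29.8
```

```bash
python3 - <<'E'
from h import *
p,d,c=cam('side');save(cv2.resize(p[200:370,150:350],None,fx=3.5,fy=3.5),'s11.png')
go(drw(-.024,.001),.0215,aD)
E
```

```text
offset [0.0067 0.0011 0.1991] rotz -0.0004 yaw -6.89 tcp [0.5336 0.1794 0.121 ]
```

View pics/s11.png

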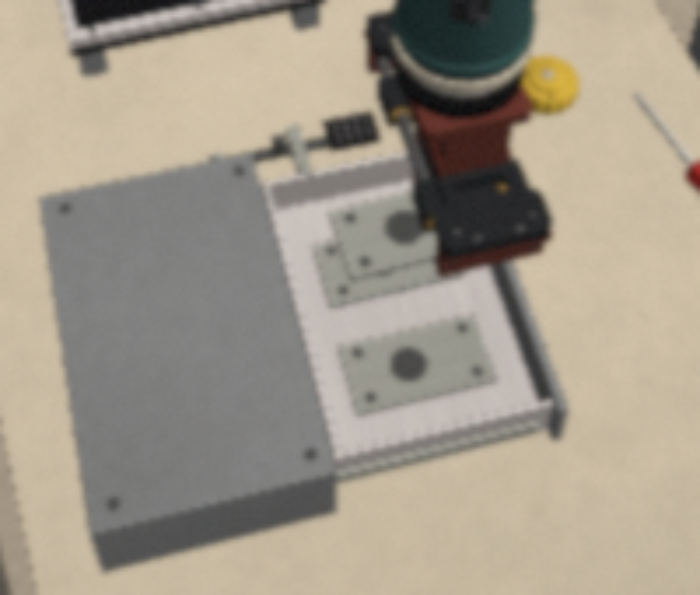

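Plate 0 is held over the middle of the drawer, at about (400,230) in the crop. I'll lower it to bridge the other two.

Emit:
send_rows:
  commands:
    - {"offset": [0.006,0.001,0.06],"rotation": [0,0,0],"jaw": 0.6}
    - {"offset": [0.006,0.001,0.12],"rotation": [0,0,0],"jaw": 0.6}
    - {"offset": [0.006,0.001,0.17],"rotation": [0,0,0],"jaw": 0.6}
    - {"offset": [0.006,0.001,0.19],"rotation": [0,0,0],"jaw": 0.6}
    - {"offset": [0.006,0.001,0.199],"rotation": [0,0,0],"jaw": 0.6}
    - {"offset": [0.006,0.001,0.199],"rotation": [0,0,0],"jaw": 0.6}
    - {"offset": [0.006,0.001,0.199],"rotation": [0,0,0],"jaw": 0.28}
    - {"offset": [0.006,0.001,0.199],"rotation": [0,0,0],"jaw": 0.28}
    - {"offset": [0.006,0.001,0.199],"rotation": [0,0,0],"jaw": 0.28}

```text
t: 30.58
tcp_pos: [0.5377, 0.1791, 0.0222]
orientation: [-0.0, 0.998, -0.06, 0.001]
ft_force: [0.4, -0.3, 0.2]
finger_gap: 0.0631
grip_force: 0.0
```

Emit:
send_rows:
  commands:
    - {"offset": [0,0,-0.04],"rotation": [0,0,0],"jaw": 0.28}
    - {"offset": [0,0,-0.12],"rotation": [0,0,0],"jaw": 0.5}
    - {"offset": [0,0,-0.18],"rotation": [0,0,0],"jaw": 1}
    - {"offset": [0,0.1,-0.18],"rotation": [0,0,0],"jaw": 1}
    - {"offset": [0,0.2,-0.18],"rotation": [0,0,0],"jaw": 1}
    - {"offset": [0.05,0.3,-0.18],"rotation": [0,0,0],"jaw": 1}
    - {"offset": [0.05,0.4,-0.18],"rotation": [0,0,0],"jaw": 1}
    - {"offset": [0.05,0.5,-0.18],"rotation": [0,0,0],"jaw": 1}
    - {"offset": [0.05,0.5,-0.18],"rotation": [0,0,0],"jaw": 1}

```text
t: 31.7
tcp_pos: [0.5321, -0.0753, 0.1119]
orientation: [0.0, 0.998, -0.062, 0.0]
ft_force: [-0.9, 0.1, -0.7]
finger_gap: 0.0005
grip_force: 0.0
```

```bash
python3 - <<'E'
from h import *
p,d,c=cam('top');indrawer(p,d,c)
a=cv2.resize(p[130:210,120:230],(440,320))
p,d,c=cam('side');b=cv2.resize(p[200:370,150:350],(376,320))
save(np.hstack([a[:,:420],b]),'d12.png')
P=cloud(d,c);q=(P[:,:,:2]-oD)@RD;Z=P[:,:,2]
for x in(-.03,.03):
  for y in(-.055,-.02,0.02,.055):
    m=(abs(q[:,:,0]-x)<.008)&(abs(q[:,:,1]-y)<.006);print(x,y,np.median(Z[m]).round(4),end='; ')
go(drw(-.005,-.150),.07,aD)
E
```

```text
in drawer [ 5. 44.] [29. 28.] 2 z 0.0186 81
in drawer [6. 1.] [28. 28.] 7 z 0.0247 84
in drawer [  3. -40.] [28. 30.] 10 z 0.0193 90
floor V 166.0
-0.03 -0.055 0.0188; -0.03 -0.02 0.0239; -0.03 0.02 0.025; -0.03 0.055 0.0183; 0.03 -0.055 0.0183; 0.03 -0.02 0.0235; 0.03 0.02 0.024; 0.03 0.055 0.0186; offset [-0.0127 -0.1969  0.0836] rotz -0.0009 yaw -6.99 tcp [ 0.532  -0.0723  0.1118]
```

View pics/d12.png

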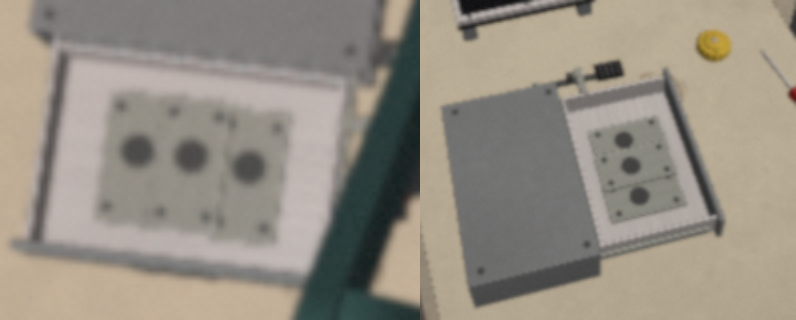

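All three plates lie flat, at pixels (138,152), (190,156) and (249,167), with the centre plate bridging the other two. Next is the lever.

Emit:
send_rows:
  commands:
    - {"offset": [-0.005,-0.08,0.02],"rotation": [0,0,0],"jaw": 1}
    - {"offset": [-0.01,-0.15,0.05],"rotation": [0,0,0],"jaw": 1}
    - {"offset": [-0.012,-0.193,0.083],"rotation": [0,0,0],"jaw": 1}
    - {"offset": [-0.012,-0.193,0.083],"rotation": [0,0,0],"jaw": 1}
    - {"offset": [-0.012,-0.193,0.083],"rotation": [0,0,0],"jaw": 1}

```text
t: 32.42
tcp_pos: [0.5379, 0.0248, 0.0706]
orientation: [0.0, 0.998, -0.059, 0.0]
ft_force: [-0.1, -0.9, -0.1]
finger_gap: 0.0006
grip_force: 0.0
```

```bash
python3 - <<'E'
from h import *
go(drw(-.007,-.150),.013,aD)
E
```

```text
offset [-0.0048 -0.0028  0.1151] rotz 0.0002 yaw -6.8 tcp [0.5379 0.0248 0.0706]
```

Emit:
send_rows:
  commands:
    - {"offset": [-0.005,-0.003,0.03],"rotation": [0,0,0],"jaw": 1}
    - {"offset": [-0.005,-0.003,0.06],"rotation": [0,0,0],"jaw": 1}
    - {"offset": [-0.005,-0.003,0.075],"rotation": [0,0,0],"jaw": 1}
    - {"offset": [-0.005,-0.003,0.085],"rotation": [0,0,0],"jaw": 1}
    - {"offset": [-0.005,-0.003,0.095],"rotation": [0,0,0],"jaw": 1}
    - {"offset": [-0.005,-0.003,0.105],"rotation": [0,0,0],"jaw": 1}
    - {"offset": [-0.005,-0.003,0.112],"rotation": [0,0,0],"jaw": 1}
    - {"offset": [-0.005,-0.003,0.114],"rotation": [0,0,0],"jaw": 1}

```text
t: 33.42
tcp_pos: [0.5361, 0.026, 0.0134]
orientation: [-0.0, 0.998, -0.06, 0.001]
ft_force: [-0.5, -0.3, 6.3]
finger_gap: 0.0008
grip_force: 3.0
```

Emit:
send_rows:
  commands:
    - {"offset": [0,0,0.002],"rotation": [0,0,0],"jaw": 1}
    - {"offset": [0,0,0.003],"rotation": [0,0,0],"jaw": 1}
    - {"offset": [0,0,0.003],"rotation": [0,0,0],"jaw": 1}

```text
t: 33.8
tcp_pos: [0.5362, 0.0261, 0.0129]
orientation: [0.0, 0.998, -0.06, 0.001]
ft_force: [-1.5, -0.2, 10.5]
finger_gap: 0.0003
grip_force: 5.8
```

Emit:
send_rows:
  commands:
    - {"offset": [0,0,-0.03],"rotation": [0,0,0],"jaw": 1}
    - {"offset": [0,0,-0.1],"rotation": [0,0,0],"jaw": 1}
    - {"offset": [-0.08,-0.05,-0.18],"rotation": [0,0,0],"jaw": 1}
    - {"offset": [-0.17,-0.12,-0.18],"rotation": [0,0,0],"jaw": 1}
    - {"offset": [-0.23,-0.2,-0.18],"rotation": [0,0,0],"jaw": 1}
    - {"offset": [-0.23,-0.29,-0.16],"rotation": [0,0,0],"jaw": 1}
    - {"offset": [-0.23,-0.3,-0.16],"rotation": [0,0,0],"jaw": 1}
    - {"offset": [-0.23,-0.3,-0.16],"rotation": [0,0,0],"jaw": 1}

```text
t: 34.8
tcp_pos: [0.4392, 0.1888, 0.092]
orientation: [0.0, 0.998, -0.059, -0.0]
ft_force: [-0.5, 0.2, -0.3]
finger_gap: 0.0002
grip_force: 0.0
```

```bash
python3 - <<'E'
from h import *
p,d,c=cam('top');indrawer(p,d,c)
P=cloud(d,c);q=(P[:,:,:2]-oD)@RD;m=(abs(q[:,:,0]+.005)<.012)&(abs(q[:,:,1]+.15)<.008);print('padz',np.median(P[:,:,2][m]))
s=status.observe();print(todrw(s['tcp_pos']))
go(drw(-.12,0),.028,aD)
E
```

```text
in drawer [-6.  8.] [164.  98.] 76 z 0.0212 1058
floor V 141.0
padz 0.012605038647860117
[-0.12204624 -0.00080968]
offset [ 0.0041 -0.0017  0.1279] rotz -0.0003 yaw -6.88 tcp [0.4392 0.1883 0.0919]
```

The lever pad is fully down, at 12.6 mm. I'll lower in front of the panel and push.

Emit:
send_rows:
  commands:
    - {"offset": [0.003,-0.001,0.04],"rotation": [0,0,0],"jaw": 1}
    - {"offset": [0.003,-0.001,0.09],"rotation": [0,0,0],"jaw": 1}
    - {"offset": [0.003,-0.001,0.127],"rotation": [0,0,0],"jaw": 1}
    - {"offset": [0.02,-0.001,0.127],"rotation": [0,0,0],"jaw": 1}
    - {"offset": [0.038,-0.001,0.127],"rotation": [0,0,0],"jaw": 1}
    - {"offset": [0.05,-0.001,0.127],"rotation": [0,0,0],"jaw": 1}
    - {"offset": [0.06,-0.001,0.127],"rotation": [0,0,0],"jaw": 1}
    - {"offset": [0.07,-0.001,0.127],"rotation": [0,0,0],"jaw": 1}
    - {"offset": [0.08,-0.001,0.127],"rotation": [0,0,0],"jaw": 1}
    - {"offset": [0.09,-0.001,0.127],"rotation": [0,0,0],"jaw": 1}

```text
t: 36.1
tcp_pos: [0.484, 0.1839, 0.0282]
orientation: [0.0, 0.998, -0.06, -0.0]
ft_force: [-2.0, 0.4, 0.7]
finger_gap: 0.0005
grip_force: 0.9
```

```bash
python3 - <<'E'
from h import *
s=status.observe();print(todrw(s['tcp_pos']),s['ft_force'])
go(drw(.055,0),.028,aD)
E
```

```text
[-0.07705645  0.00012496] [-1.95720371  0.4461263   0.72177086]
offset [2.641e-01 0.000e+00 2.000e-04] rotz -0.0003 yaw -6.88 tcp [0.484  0.1839 0.0282]
```

Emit:
send_rows:
  commands:
    - {"offset": [0.015,0,0],"rotation": [0,0,0],"jaw": 1}
    - {"offset": [0.035,0,0],"rotation": [0,0,0],"jaw": 1}
    - {"offset": [0.058,0,0],"rotation": [0,0,0],"jaw": 1}
    - {"offset": [0.081,0,0],"rotation": [0,0,0],"jaw": 1}
    - {"offset": [0.104,0,0],"rotation": [0,0,0],"jaw": 1}
    - {"offset": [0.127,0,0],"rotation": [0,0,0],"jaw": 1}
    - {"offset": [0.15,0,0],"rotation": [0,0,0],"jaw": 1}
    - {"offset": [0.173,0,0],"rotation": [0,0,0],"jaw": 1}
    - {"offset": [0.194,0,0],"rotation": [0,0,0],"jaw": 1}
    - {"offset": [0.212,0,0],"rotation": [0,0,0],"jaw": 1}

```text
t: 37.35
tcp_pos: [0.59, 0.1711, 0.0281]
orientation: [-0.0, 0.998, -0.06, 0.0]
ft_force: [-1.8, -0.5, 0.1]
finger_gap: 0.0005
grip_force: 1.0
```

Emit:
send_rows:
  commands:
    - {"offset": [0.01,0,0],"rotation": [0,0,0],"jaw": 1}
    - {"offset": [0.02,0,0],"rotation": [0,0,0],"jaw": 1}
    - {"offset": [0.03,0,0],"rotation": [0,0,0],"jaw": 1}
    - {"offset": [0.038,0,0],"rotation": [0,0,0],"jaw": 1}
    - {"offset": [0.044,0,0],"rotation": [0,0,0],"jaw": 1}
    - {"offset": [0.048,0,0],"rotation": [0,0,0],"jaw": 1}

```text
t: 38.1
tcp_pos: [0.6115, 0.1685, 0.0281]
orientation: [-0.0, 0.998, -0.06, -0.002]
ft_force: [-7.2, 1.8, 6.5]
finger_gap: 0.0001
grip_force: 4.1
```

```bash
python3 - <<'E'
from h import *
s=status.observe();print(todrw(s['tcp_pos']),s['ft_force'])
E
```

```text
[5.13953304e-02 6.73383792e-05] [-7.20485493  1.80288121  6.50194415]
```

Emit:
send_rows:
  commands:
    - {"offset": [0.003,0,0],"rotation": [0,0,0],"jaw": 1}
    - {"offset": [0.003,0,0],"rotation": [0,0,0],"jaw": 1}

```text
t: 38.35
tcp_pos: [0.6114, 0.1685, 0.028]
orientation: [0.0, 0.998, -0.06, -0.003]
ft_force: [-7.6, 1.9, 6.0]
finger_gap: 0.0003
grip_force: 4.3
```

```bash
python3 - <<'E'
from h import *
s=status.observe();print(todrw(s['tcp_pos']),s['ft_force'])
p,d,c=cam('side');P=cloud(d,c);q=(P[:,:,:2]-oD)@RD;Z=P[:,:,2]
for a,b in((-.11,-.07),(.07,.11)):
  m=(Z>.046)&(Z<.058)&(q[:,:,1]>a)&(q[:,:,1]<b)&(q[:,:,0]<.074)&(q[:,:,0]>-.09);print(m.sum(),np.percentile(q[m][:,0],[2,10,50]) if m.any() else '')
save(cv2.resize(p[180:370,150:350],(700,595)),'s13.png')
E
```

```text
[5.13037258e-02 5.55526598e-05] [-7.57992116  1.86705818  5.96461903]
2 [0.0714818  0.07154859 0.07188254]
66 [0.06175665 0.06235934 0.06580894]
```

View pics/s13.png

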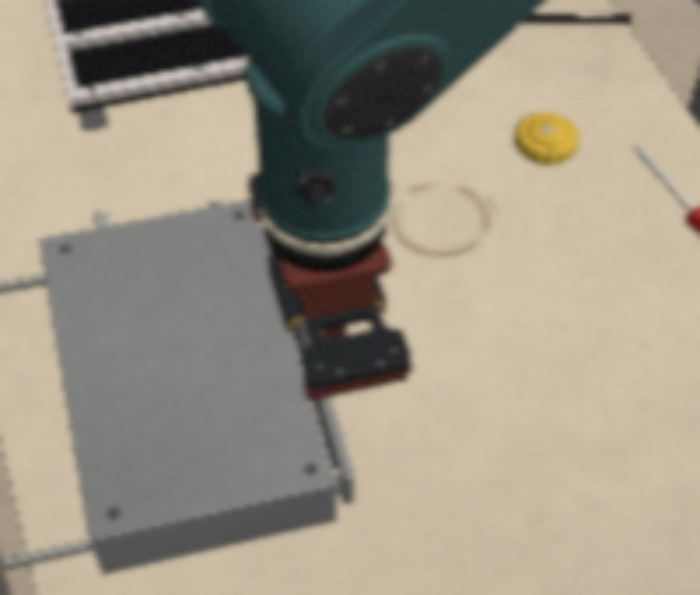

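The drawer looks nearly shut, with a thin panel strip at about (340,450). I'll compare it with the start position of the front face.

```bash
python3 - <<'E'
from h import *
p,d,c=cam('side');s0=np.load('side0.npz')['d']
for dd,lo,hi in((s0,-.10,-.055),(d,.04,.074)):
  P=cloud(dd,c);q=(P[:,:,:2]-oD)@RD;Z=P[:,:,2]
  m=(Z>.048)&(Z<.058)&(q[:,:,1]>.07)&(q[:,:,1]<.11)&(q[:,:,0]<hi)&(q[:,:,0]>lo);print(m.sum(),np.percentile(q[m][:,0],[2,10,25,50]).round(4))
E
```

```text
73 [-0.0833 -0.0823 -0.0802 -0.0779]
63 [0.0615 0.0623 0.0637 0.0658]
```

It has moved about 144.5 mm, so it is home. I'll back away.

Emit:
send_rows:
  commands:
    - {"offset": [-0.02,0,0],"rotation": [0,0,0],"jaw": 1}
    - {"offset": [-0.06,0,0],"rotation": [0,0,0],"jaw": 1}
    - {"offset": [-0.12,0,-0.06],"rotation": [0,0,0],"jaw": 1}
    - {"offset": [-0.16,0,-0.16],"rotation": [0,0,0],"jaw": 1}
    - {"offset": [-0.16,0,-0.26],"rotation": [0,0,0],"jaw": 1}
    - {"offset": [-0.16,0,-0.3],"rotation": [0,0,0],"jaw": 1}
    - {"offset": [-0.16,0,-0.3],"rotation": [0,0,0],"jaw": 1}
    - {"offset": [-0.16,0,-0.3],"rotation": [0,0,0],"jaw": 1}

```text
t: 39.45
tcp_pos: [0.5346, 0.1776, 0.1772]
orientation: [0.0, 0.998, -0.06, -0.0]
ft_force: [-1.4, -1.3, 0.4]
finger_gap: 0.0004
grip_force: 0.0
```

```bash
python3 - <<'E'
from h import *
p,d,c=cam('side')
P=cloud(d,c);q=(P[:,:,:2]-oD)@RD;Z=P[:,:,2]
m=(Z>.048)&(Z<.058)&(q[:,:,1]>.07)&(q[:,:,1]<.11)&(q[:,:,0]<.074)&(q[:,:,0]>.04);print(m.sum(),np.percentile(q[m][:,0],[2,10,25,50]).round(4), status.observe()['tcp_pos'])
E
```

```text
64 [0.0618 0.0623 0.0641 0.0663] [0.53427861 0.17747522 0.17674545]
```

```bash
python3 -c "
from cell import ctrl;print(ctrl.close_job())"
```

```text
the job is handed in; nothing more can be done
None
```

The job is handed in (no verdict was returned): the three plates present (lane +99 mm was empty) were laid flat in the drawer, the lever was pressed right down, and the drawer then moved about 144.5 mm of its 145 mm travel to home, with the tape roll and handwheel not touched.

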